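# Show a colleague which battery goes into which end of the torch

## Robot

A 7-joint arm with a two-finger parallel gripper is mounted at the origin on a cart in front of the work surface, level with it; the furniture and walls round the work are solid. World frame = base frame: x ahead of the robot, y to its left, z up, the work surface at z = 0. Lengths are in m, angles in rad, forces in N, time in s.
With the tool pointing down it reaches from about 0.4 to 0.875 m from the base axis. Payload 6.5 kg.
Tool frame: the origin (TCP) lies at the very end of the fingers, on their centre line; the grasp point (between the pads) lies 19 mm behind it (arm.hold_point_z is the distance from the TCP to the grasp point, in m); y points along the fingers, z is the direction in which the jaws open and shut, and the axes are right-handed (so a half turn about y gives the same grasp; the last joint's range is limited). The gripper opens to 85 mm and grips with 20 to 120 N. Pads are 22 mm wide; open, the fingers measure 114 mm over their backs; the gripper's body (76 mm by 85 mm) begins 54 mm behind the grasp point. The pads swing forward as they close: fully open they stand 13 mm farther back than shut.
Start: joints at [-1.383, 0.536, -0.004, 1.538, 0.003, 1.067, -0.071], TCP at [0.163, 0.629, 0.231] pointing down, gripper open.
Joint ranges: [-2.7, 2.7], [-0.37, 2.16], [-1.27, 1.26], [0.24, 2.4], [-1.31, 4.45], [0.19, 1.91], [-2.76, 2.76]. Speed limits (rad/s): [2.39, 2.39, 3.14, 3.14, 3.14, 3.14, 3.14].

## Interface

Orientations are given as a rotation vector (axis times angle).
In Python, from rig import state, vision, arm gives the robot as it stands.
- The arm moves only by the tool jog_arm, never from a script. Its argument "series" is a list of rows, each an object of numbers: "gripper": the opening, from -1 (shut) to 1 (fully open), so that 0 is half open; "x", "y", "z": the shift along the tool's x, y, z in m; "ax", "ay", "az": the turn, a rotation vector about the tool's x, y, z in degrees. A call has 1 to 8 rows; each row is the pose to reach, as a shift and turn from the pose commanded when the call began, along the tool's axes at that moment; what a row does not reach only later rows make up. A row lasts 1/12 s, in which the tool goes at most 41.7 mm and 7.16 degrees, less where a joint would pass 70% of its speed; a pose out of reach is approached as far as the arm can. A call with a gripper value outside its range is refused whole. The fingers move at their own pace and stop on an object; "newtons" is the grip in N (left out, the last holds). Time passes only in rows, so rows that repeat a pose let the fingers close. It gives the time, the measured TCP pose, the force and the opening at its end, in the units of the state.
- state(): the state, without advancing time (a new reading comes with each control period).
- vision.grab_frame(name): name is "side" or "top"; returns a dict with "pixels" (400x640x3 uint8, red, green, blue), "K" (3x3 intrinsics, pixels), "k1" (the pictures are not rectified: a ray, as slopes to the right and down, at radius r is drawn at 1 + k1 r^2 times it, then the intrinsics apply), "rvec" (rotation vector, rad) and "tvec" (3), from world to camera coordinates, as OpenCV has them. Camera axes: x right, y down, z forward; pixel columns grow to the right and rows downward; lengths in m; the calibration is good to about 2 mm. A picture is of the moment at which its call begins. There is no depth.
- arm.sign_off(): hands the job in, once; it reports no verdict.
The state is a dict: "t": time; "joint_positions": joint angles; "joint_vel": joint speeds; "effort": joint torques, N m; "eef_pos": TCP position; "ee_rot": TCP orientation; "contact_force": force on the tool from outside, world axes, zero at the start; "torque": the same for the moment, N m; "grip_width": finger opening in m.
Only numpy, scipy, OpenCV 4.12 (cv2) and the standard library are available. Lean on these libraries where they do the work, as an engineer would, in place of code of your own. Each camera call takes 0.05 s, during which the arm holds its last target. There are 200 camera calls.

## Task

On the clear part of the desk in front of the keyboard lie a black torch and two batteries; show a colleague how the torch is loaded. With the fingertips, point down at the green-and-white battery from just above it, a few centimetres clear, hold still for about two seconds, then raise the hand about 10 cm, cross over, point in the same way at the tail of the torch (the narrow end, away from the wide lamp head), hold still there for about two seconds and finish still pointing at it. Touch and move nothing, and do not point at the red-and-white battery or at the lamp head.

Things in the scene. Friction and masses are not known exactly. Their poses are not given: they have to be found in the camera images.
- green_battery: the right battery: a loose green-and-white AA cell, 15 mm thick, 50 mm long, lying on the desk. Origin: centre of its underside; y along the cell, z up
- green_top (a point): the point on top of the green-and-white battery, over its middle, about 16 mm above the desk
- red_battery: the wrong battery: a loose red-and-white AA cell, 15 mm thick, 50 mm long, lying on the desk. Origin: centre of its underside; y along the cell
- red_top (a point): the point on top of the red-and-white battery, over its middle, about 16 mm above the desk
- torch: a loose black pocket torch lying on the desk, 122 mm long, 33 mm thick at the lamp head. Origin: centre of its underside; y runs along it, +y towards the narrow tail, -y towards the wide lamp head
- torch_tail (a point): the point to show on the torch: over its axis, 12 mm in from the end of the narrow tail, 33 mm above the desk (the height of the head's top)
- torch_head (a point): the same at the other, wide end: over the axis, 12 mm in from the front of the lamp head, 33 mm above the desk
- glue_stick: bystander: white glue stick with a red cap, standing loose, 26 mm across, 93 mm high; origin at the centre of its underside
- red_case: bystander: flat red case with a black window, lying loose, 120 mm (x) by 60 mm (y) by 30 mm high; origin at the centre of its underside
Not all that is in view belongs to the job. Leave any turquoise look-alike of the torch alone. There is more than one size of the green_battery; the job needs the smaller.

How it is judged:
On the way, in this order (a step that is already met when the one before it is completed fails the run):
1. points at the green-and-white battery and dwells: grasp point within 30 mm of over its middle and under 10 cm above the desk (tips less than about 65 mm above the battery) for 1.5 s (horizontal distance between the grasp point and green_top below 0.03 m and height (world z) of the grasp point below 0.1 m), for 1.5 s.
2. raises the hand: grasp point above 13 cm (height (world z) of the grasp point above 0.13 m).
3. points at the torch's tail end and dwells: grasp point within 30 mm of over the tail point and under 118 mm above the desk (tips less than about 65 mm above the torch) for 1.5 s (horizontal distance between the grasp point and torch_tail below 0.03 m and height (world z) of the grasp point below 0.118 m), for 1.5 s.
At the end, for the whole second after the job is handed in: Still pointing at the tail end of the torch (grasp point within 30 mm of over the tail point and under 118 mm above the desk), touching nothing; both batteries, the torch, the glue stick and the red case within 10 mm of where they were (all of step 3 and distance of each of green_battery, red_battery, torch, glue_stick, red_case from where it was at the start of the episode below 0.01 m and not (contact force between any of the fingers, the arm and anything else above 0.5 N)).
It fails at once if something is touched (more than 0.5 N) (contact force between any of the fingers, the arm and anything else above 0.5 N).
It fails at once if a battery, the torch, the glue stick or the case is moved by more than 10 mm (not (distance of each of green_battery, red_battery, torch, glue_stick, red_case from where it was at the start of the episode below 0.01 m)).
It fails at once if the red-and-white battery is pointed at (within 30 mm of over its middle, grasp point under 9 cm) (horizontal distance between the grasp point and red_top below 0.03 m and height (world z) of the grasp point below 0.09 m).
It fails at once if the torch's lamp head is pointed at (within 30 mm of over it, grasp point under 10 cm) (horizontal distance between the grasp point and torch_head below 0.03 m and height (world z) of the grasp point below 0.1 m).
It also fails if it takes over 38 s, if anything falls off the work surface, if the arm or the gripper's body presses on something with over 40 N, if the wrist force passes 120 N, or if a joint passes its speed limit or range.

## Working session

There is one attempt and no reset: what is moved stays moved. The work goes in short steps, Python scripts to look and compute and a tool call to move; the robot and the scene stay as the last step left them, time stands still between calls to the robot, and variables do not carry over. Pictures are saved under pics/ and viewed, about 8 in all and at most 12, crops included, and the job is handed in when it is done.

Besides the shell and the picture viewer there is one more tool, called by a JSON object that holds its "api" and its "payload", one argument or row to a line. jog_arm: Moves the arm, as the interface text tells. Its arguments: {"type":"object","properties":{"series":{"type":"array","items":{"type":"object","properties":{"gripper":{"type":"number"},"x":{"type":"number"},"y":{"type":"number"},"z":{"type":"number"},"ax":{"type":"number"},"ay":{"type":"number"},"az":{"type":"number"}}}},"newtons":{"type":"number"}},"required":["series"]}

```bash
mkdir -p pics
cat > h.py <<'E'
import cv2,numpy as np
from rig import state,vision,arm
def snap(n,f):
    d=vision.grab_frame(n); cv2.imwrite(f,d["pixels"][:,:,::-1]); np.savez(f+'.npz',**{k:np.array(v) for k,v in d.items()}); return d
def world(d,u,v,z):
    K=np.array(d["K"]);q=np.array([(u-K[0,2])/K[0,0],(v-K[1,2])/K[1,1]])
    p=q.copy()
    for _ in range(50): p=q/(1+float(d["k1"])*(p@p))
    R=cv2.Rodrigues(np.array(d["rvec"],float))[0];t=np.array(d["tvec"],float).ravel()
    c=-R.T@t; r=R.T@np.array([p[0],p[1],1]); return c+r*(z-c[2])/r[2]
E
python3 - <<'E'
from h import *
for n in("top","side"): 
    d=snap(n,f"pics/{n}0.png"); print(n,d["k1"],world(d,320,200,0))
s=state();print(s["t"],s["eef_pos"],s["ee_rot"],arm.hold_point_z,s["grip_width"])
print(cv2.Rodrigues(np.array(s["ee_rot"]))[0].round(3))
E
```

```text
top 0.030688622923757524 [0.50779668 0.16942308 0.        ]
side -0.03039859714572622 [ 0.50263295 -0.00197461  0.        ]
0.1 [0.16307419 0.62863    0.23049812] [-1.56315865  0.19928686 -0.19914478] 0.0187 0.08508906476476435
[[ 0.968 -0.     0.251]
 [-0.251 -0.002  0.968]
 [ 0.    -1.    -0.002]]
```

View pics/top0.png

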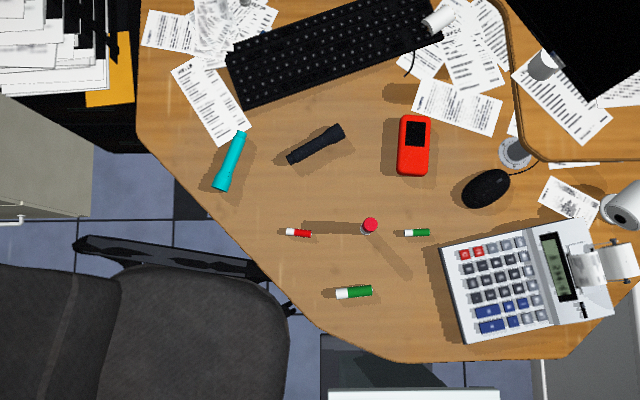

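View pics/side0.png

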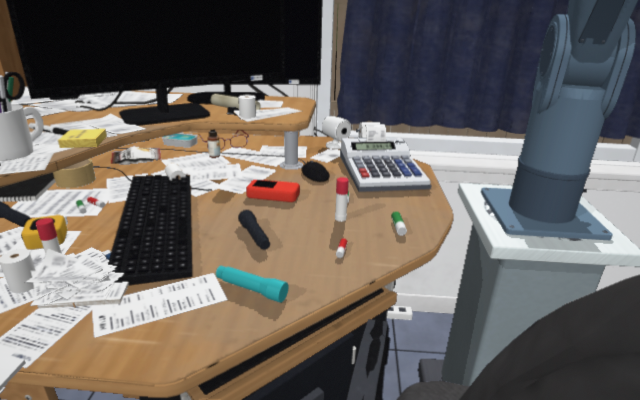

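The top view shows these candidates: small green cell (417,233), larger green cell (354,292), red cell (298,233), black torch (315,145) and turquoise look-alike (230,160). The glue stick is at (370,226), and the case is at (413,145). I choose the small green cell and the black torch, and will check both in a close crop.

Run:
```python
from h import *
d=dict(np.load("pics/top0.png.npz"))
for n,u,v,z in[("green",417,232.5,.008),("greenL",404,233,.008),("greenR",430,232,.008),("big",354,292,.01),("bigL",336,293,.01),("bigR",372,291,.01),("red",298,233,.008),("torchA",291,158,.014),("torchB",341,129,.014),("glue",370,226,.093),("case",413,145,.03)]: print(n,world(d,u,v,z).round(3))
im=d["pixels"][:,:,::-1]
a=cv2.resize(im[110:180,270:370],(800,560),interpolation=3);
b=cv2.resize(im[215:305,280:440],(800,450),interpolation=3)
s=dict(np.load("pics/side0.png.npz"))["pixels"][:,:,::-1]
c=cv2.resize(s[175:275,215:425],(800,380),interpolation=3)
cv2.imwrite("pics/c1.png",cv2.resize(np.vstack([a,b]),(475,600))); cv2.imwrite("pics/c2.png",c)
```

```text
green [ 0.441 -0.018  0.008]
greenL [0.44  0.007 0.008]
greenR [ 0.441 -0.043  0.008]
big [0.329 0.107 0.01 ]
bigL [0.327 0.141 0.01 ]
bigR [0.33  0.073 0.01 ]
red [0.442 0.213 0.008]
torchA [0.59  0.226 0.014]
torchB [0.648 0.126 0.014]
glue [0.446 0.082 0.093]
case [ 0.609 -0.013  0.03 ]
```

View pics/c1.png

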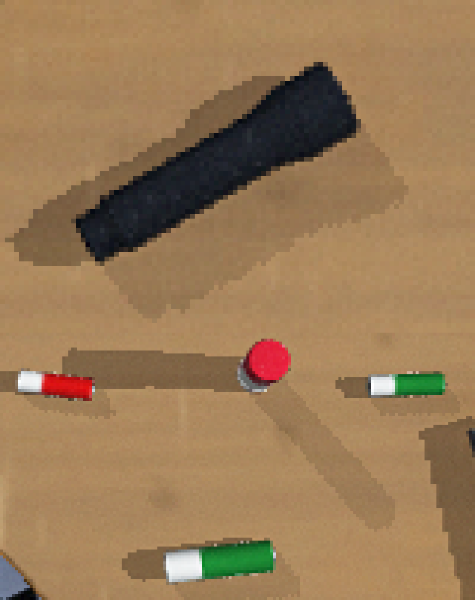

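View pics/c2.png

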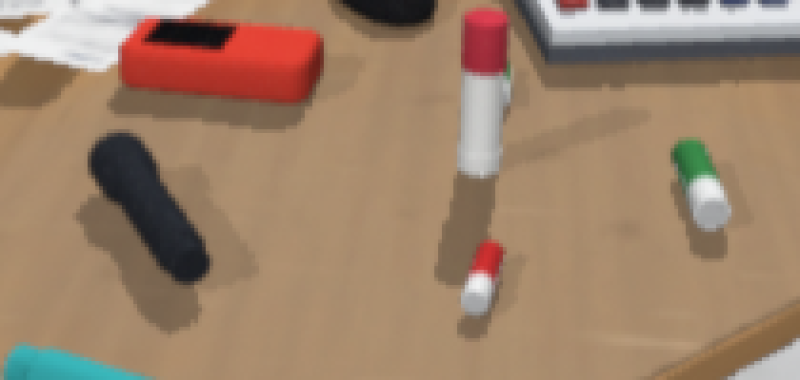

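The crops confirm the choice. The small green cell is at top (417,233), clearly shorter than the one at (354,292). The black torch's narrow tail is its lower-left end, about (288,160), with the wide head at about (341,130). That puts green_top at about (0.441,-0.018) and the tail point at about (0.591,0.2205). I'll go via (0.45,0.30) at height with the fingers shut.

{"api": "jog_arm", "payload": {
  "series": [
    {"x": 0.18,"z": -0.123,"gripper": -1},
    {"x": 0.18,"z": -0.123,"gripper": -1},
    {"x": 0.18,"z": -0.123,"gripper": -1},
    {"x": 0.18,"z": -0.123,"gripper": -1},
    {"x": 0.18,"z": -0.123,"gripper": -1},
    {"x": 0.18,"z": -0.123,"gripper": -1},
    {"x": 0.18,"z": -0.123,"gripper": -1},
    {"x": 0.18,"z": -0.123,"gripper": -1}
  ]
}}

```text
schema error: expected keys gripper, x, y, z, ax, ay, az
```

{"api": "jog_arm", "payload": {
  "series": [
    {"x": 0.18,"z": -0.123,"gripper": -1},
    {"x": 0.18,"z": -0.123,"gripper": -1},
    {"x": 0.18,"z": -0.123,"gripper": -1},
    {"x": 0.18,"z": -0.123,"gripper": -1},
    {"x": 0.18,"z": -0.123,"gripper": -1},
    {"x": 0.18,"z": -0.123,"gripper": -1},
    {"x": 0.18,"z": -0.123,"gripper": -1},
    {"x": 0.18,"z": -0.123,"gripper": -1}
  ]
}}

```text
schema error: expected keys gripper, x, y, z, ax, ay, az
```

```bash
cat >> h.py <<'E'
def shift(target):
    s=state();R=cv2.Rodrigues(np.array(s["ee_rot"],float))[0];p=np.array(s["eef_pos"])
    g=p-R[:,1]*arm.hold_point_z
    print("t",round(s["t"],2),"tcp",p.round(4),"grasp",g.round(4),"down",R[:,1].round(3),"width",round(s["grip_width"],4),"hold",arm.hold_point_z,"F",np.round(s["contact_force"],2))
    print("tool shift",(R.T@(np.array(target)-p)).round(4))
E
python3 -c "
from h import *
shift([.441,-.018,.231])"
```

```text
t 0.1 tcp [0.1631 0.6286 0.2305] grasp [0.1631 0.6287 0.2492] down [-0.    -0.002 -1.   ] width 0.0851 hold 0.0187 F [ 0.37 -0.08 -0.46]
tool shift [ 4.313e-01  4.000e-04 -5.562e-01]
```

All keys are required in every row.

{"api": "jog_arm", "payload": {
  "series": [
    {"gripper": -1,"x": 0.18,"y": 0,"z": -0.123,"ax": 0,"ay": 0,"az": 0},
    {"gripper": -1,"x": 0.18,"y": 0,"z": -0.123,"ax": 0,"ay": 0,"az": 0},
    {"gripper": -1,"x": 0.18,"y": 0,"z": -0.123,"ax": 0,"ay": 0,"az": 0},
    {"gripper": -1,"x": 0.18,"y": 0,"z": -0.123,"ax": 0,"ay": 0,"az": 0},
    {"gripper": -1,"x": 0.18,"y": 0,"z": -0.123,"ax": 0,"ay": 0,"az": 0},
    {"gripper": -1,"x": 0.18,"y": 0,"z": -0.123,"ax": 0,"ay": 0,"az": 0},
    {"gripper": -1,"x": 0.18,"y": 0,"z": -0.123,"ax": 0,"ay": 0,"az": 0},
    {"gripper": -1,"x": 0.18,"y": 0,"z": -0.123,"ax": 0,"ay": 0,"az": 0}
  ]
}}

```text
t: 0.77
eef_pos: [0.3066, 0.4647, 0.2312]
ee_rot: [-1.562, 0.201, -0.2]
contact_force: [-0.7, 1.4, -0.1]
grip_width: 0.0002
```

{"api": "jog_arm", "payload": {
  "series": [
    {"gripper": -1,"x": 0.18,"y": 0,"z": -0.123,"ax": 0,"ay": 0,"az": 0},
    {"gripper": -1,"x": 0.18,"y": 0,"z": -0.123,"ax": 0,"ay": 0,"az": 0},
    {"gripper": -1,"x": 0.18,"y": 0,"z": -0.123,"ax": 0,"ay": 0,"az": 0},
    {"gripper": -1,"x": 0.18,"y": 0,"z": -0.123,"ax": 0,"ay": 0,"az": 0},
    {"gripper": -1,"x": 0.18,"y": 0,"z": -0.123,"ax": 0,"ay": 0,"az": 0},
    {"gripper": -1,"x": 0.18,"y": 0,"z": -0.123,"ax": 0,"ay": 0,"az": 0},
    {"gripper": -1,"x": 0.18,"y": 0,"z": -0.123,"ax": 0,"ay": 0,"az": 0},
    {"gripper": -1,"x": 0.18,"y": 0,"z": -0.123,"ax": 0,"ay": 0,"az": 0}
  ]
}}

```text
t: 1.43
eef_pos: [0.449, 0.3024, 0.2311]
ee_rot: [-1.561, 0.199, -0.197]
contact_force: [0.1, 0.4, -0.6]
grip_width: -0.0001
```

```bash
python3 -c "
from h import *
shift([.441,-.018,.231])"
```

```text
t 1.43 tcp [0.449  0.3024 0.2311] grasp [0.4491 0.3024 0.2498] down [-0.001  0.001 -1.   ] width -0.0001 hold 0.0187 F [ 0.11  0.37 -0.59]
tool shift [ 7.220e-02 -2.000e-04 -3.123e-01]
```

{"api": "jog_arm", "payload": {
  "series": [
    {"gripper": -1,"x": 0.01,"y": 0,"z": -0.04,"ax": 0,"ay": 0,"az": 0},
    {"gripper": -1,"x": 0.02,"y": 0,"z": -0.08,"ax": 0,"ay": 0,"az": 0},
    {"gripper": -1,"x": 0.03,"y": 0,"z": -0.12,"ax": 0,"ay": 0,"az": 0},
    {"gripper": -1,"x": 0.04,"y": 0,"z": -0.16,"ax": 0,"ay": 0,"az": 0},
    {"gripper": -1,"x": 0.05,"y": 0,"z": -0.2,"ax": 0,"ay": 0,"az": 0},
    {"gripper": -1,"x": 0.06,"y": 0,"z": -0.24,"ax": 0,"ay": 0,"az": 0},
    {"gripper": -1,"x": 0.072,"y": 0,"z": -0.28,"ax": 0,"ay": 0,"az": 0},
    {"gripper": -1,"x": 0.072,"y": 0,"z": -0.312,"ax": 0,"ay": 0,"az": 0}
  ]
}}

```text
t: 2.1
eef_pos: [0.4423, -0.0196, 0.2317]
ee_rot: [-1.561, 0.195, -0.198]
contact_force: [1.3, -0.7, 0.1]
grip_width: -0.0001
```

```bash
python3 -c "
from h import *
shift([.441,-.018,.06]);snap('top','pics/t1.png');d=snap('side','pics/s1.png')
cv2.imwrite('pics/s1c.png',cv2.resize(cv2.imread('pics/s1.png')[60:280,220:500],(760,600)))"
```

```text
t 2.1 tcp [ 0.4423 -0.0196  0.2317] grasp [ 0.4423 -0.0196  0.2504] down [ 0.002  0.    -1.   ] width -0.0001 hold 0.0187 F [ 1.26 -0.72  0.1 ]
tool shift [-0.002   0.1717  0.0011]
```

View pics/s1c.png

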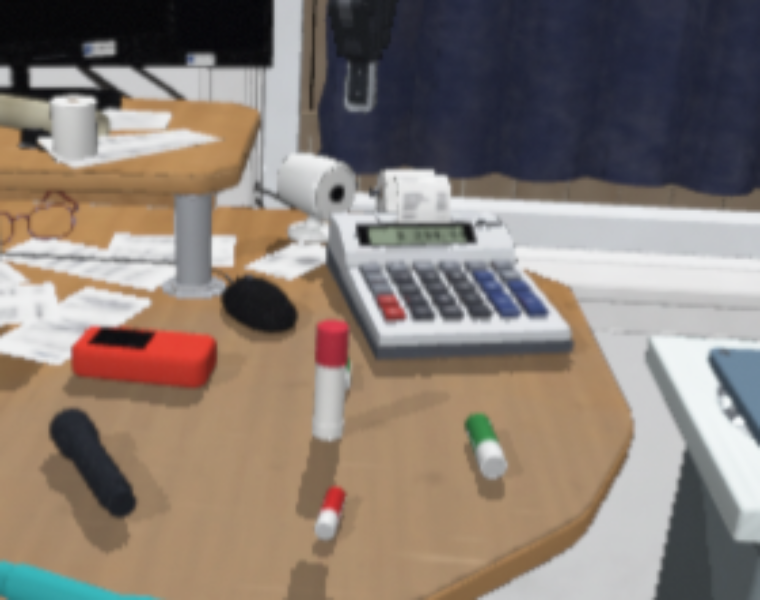

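Tips stand at crop (358,95), over the green cell hidden behind the glue stick at (347,375), and nothing has been disturbed. Next I descend.

{"api": "jog_arm", "payload": {
  "series": [
    {"gripper": -1,"x": -0.002,"y": 0.03,"z": 0.001,"ax": 0,"ay": 0,"az": 0},
    {"gripper": -1,"x": -0.002,"y": 0.06,"z": 0.001,"ax": 0,"ay": 0,"az": 0},
    {"gripper": -1,"x": -0.002,"y": 0.09,"z": 0.001,"ax": 0,"ay": 0,"az": 0},
    {"gripper": -1,"x": -0.002,"y": 0.115,"z": 0.001,"ax": 0,"ay": 0,"az": 0},
    {"gripper": -1,"x": -0.002,"y": 0.135,"z": 0.001,"ax": 0,"ay": 0,"az": 0},
    {"gripper": -1,"x": -0.002,"y": 0.15,"z": 0.001,"ax": 0,"ay": 0,"az": 0},
    {"gripper": -1,"x": -0.002,"y": 0.163,"z": 0.001,"ax": 0,"ay": 0,"az": 0},
    {"gripper": -1,"x": -0.002,"y": 0.17,"z": 0.001,"ax": 0,"ay": 0,"az": 0}
  ]
}}

```text
t: 2.87
eef_pos: [0.439, -0.0144, 0.0597]
ee_rot: [-1.561, 0.197, -0.193]
contact_force: [-0.2, -0.2, -0.2]
grip_width: 0.0001
```

```bash
python3 -c "
from h import *
shift([.441,-.018,.06]);snap('top','pics/t2.png');d=snap('side','pics/s2.png')
a=cv2.imread('pics/t2.png')[190:270,360:500];b=cv2.imread('pics/s2.png')[120:240,280:490]
cv2.imwrite('pics/c3.png',np.vstack([cv2.resize(a,(525,300)),cv2.resize(b,(525,300))]))"
```

```text
t 2.87 tcp [ 0.439  -0.0144  0.0597] grasp [ 0.4391 -0.0144  0.0784] down [-0.002  0.002 -1.   ] width 0.0001 hold 0.0187 F [-0.17 -0.23 -0.16]
tool shift [ 0.0028 -0.0003 -0.003 ]
```

View pics/c3.png

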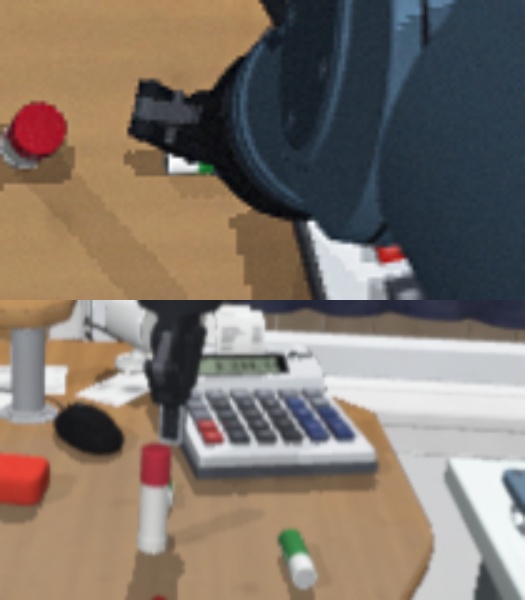

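The hand stands over the small green cell (top crop (190,163)) with about 4 mm of horizontal error, about 4 cm clear, and clear of the glue stick. I'll hold here.

{"api": "jog_arm", "payload": {
  "series": [
    {"gripper": -1,"x": 0,"y": 0,"z": 0,"ax": 0,"ay": 0,"az": 0},
    {"gripper": -1,"x": 0,"y": 0,"z": 0,"ax": 0,"ay": 0,"az": 0},
    {"gripper": -1,"x": 0,"y": 0,"z": 0,"ax": 0,"ay": 0,"az": 0},
    {"gripper": -1,"x": 0,"y": 0,"z": 0,"ax": 0,"ay": 0,"az": 0},
    {"gripper": -1,"x": 0,"y": 0,"z": 0,"ax": 0,"ay": 0,"az": 0},
    {"gripper": -1,"x": 0,"y": 0,"z": 0,"ax": 0,"ay": 0,"az": 0},
    {"gripper": -1,"x": 0,"y": 0,"z": 0,"ax": 0,"ay": 0,"az": 0},
    {"gripper": -1,"x": 0,"y": 0,"z": 0,"ax": 0,"ay": 0,"az": 0}
  ]
}}

```text
t: 3.63
eef_pos: [0.4396, -0.018, 0.0614]
ee_rot: [-1.562, 0.199, -0.199]
contact_force: [-0.6, -0.2, 0.4]
grip_width: 0.0001
```

{"api": "jog_arm", "payload": {
  "series": [
    {"gripper": -1,"x": 0,"y": 0,"z": 0,"ax": 0,"ay": 0,"az": 0},
    {"gripper": -1,"x": 0,"y": 0,"z": 0,"ax": 0,"ay": 0,"az": 0},
    {"gripper": -1,"x": 0,"y": 0,"z": 0,"ax": 0,"ay": 0,"az": 0},
    {"gripper": -1,"x": 0,"y": 0,"z": 0,"ax": 0,"ay": 0,"az": 0},
    {"gripper": -1,"x": 0,"y": 0,"z": 0,"ax": 0,"ay": 0,"az": 0},
    {"gripper": -1,"x": 0,"y": 0,"z": 0,"ax": 0,"ay": 0,"az": 0},
    {"gripper": -1,"x": 0,"y": 0,"z": 0,"ax": 0,"ay": 0,"az": 0},
    {"gripper": -1,"x": 0,"y": 0,"z": 0,"ax": 0,"ay": 0,"az": 0}
  ]
}}

```text
t: 4.3
eef_pos: [0.4396, -0.0179, 0.0613]
ee_rot: [-1.562, 0.199, -0.199]
contact_force: [0.9, 0.1, -0.9]
grip_width: 0.0003
```

{"api": "jog_arm", "payload": {
  "series": [
    {"gripper": -1,"x": 0,"y": 0,"z": 0,"ax": 0,"ay": 0,"az": 0},
    {"gripper": -1,"x": 0,"y": 0,"z": 0,"ax": 0,"ay": 0,"az": 0},
    {"gripper": -1,"x": 0,"y": 0,"z": 0,"ax": 0,"ay": 0,"az": 0},
    {"gripper": -1,"x": 0,"y": 0,"z": 0,"ax": 0,"ay": 0,"az": 0},
    {"gripper": -1,"x": 0,"y": 0,"z": 0,"ax": 0,"ay": 0,"az": 0},
    {"gripper": -1,"x": 0,"y": 0,"z": 0,"ax": 0,"ay": 0,"az": 0},
    {"gripper": -1,"x": 0,"y": 0,"z": 0,"ax": 0,"ay": 0,"az": 0},
    {"gripper": -1,"x": 0,"y": 0,"z": 0,"ax": 0,"ay": 0,"az": 0}
  ]
}}

```text
t: 4.97
eef_pos: [0.4396, -0.018, 0.0613]
ee_rot: [-1.562, 0.199, -0.199]
contact_force: [0.2, -0.1, -0.4]
grip_width: -0.0002
```

{"api": "jog_arm", "payload": {
  "series": [
    {"gripper": -1,"x": 0,"y": 0,"z": 0,"ax": 0,"ay": 0,"az": 0},
    {"gripper": -1,"x": 0,"y": 0,"z": 0,"ax": 0,"ay": 0,"az": 0},
    {"gripper": -1,"x": 0,"y": 0,"z": 0,"ax": 0,"ay": 0,"az": 0},
    {"gripper": -1,"x": 0,"y": 0,"z": 0,"ax": 0,"ay": 0,"az": 0}
  ]
}}

```text
t: 5.3
eef_pos: [0.4396, -0.018, 0.0613]
ee_rot: [-1.562, 0.199, -0.199]
contact_force: [0.0, -0.3, 0.5]
grip_width: -0.0001
```

{"api": "jog_arm", "payload": {
  "series": [
    {"gripper": -1,"x": 0,"y": -0.02,"z": 0,"ax": 0,"ay": 0,"az": 0},
    {"gripper": -1,"x": 0,"y": -0.04,"z": 0,"ax": 0,"ay": 0,"az": 0},
    {"gripper": -1,"x": 0,"y": -0.06,"z": 0,"ax": 0,"ay": 0,"az": 0},
    {"gripper": -1,"x": 0,"y": -0.08,"z": 0,"ax": 0,"ay": 0,"az": 0},
    {"gripper": -1,"x": 0,"y": -0.1,"z": 0,"ax": 0,"ay": 0,"az": 0},
    {"gripper": -1,"x": 0,"y": -0.12,"z": 0,"ax": 0,"ay": 0,"az": 0},
    {"gripper": -1,"x": 0,"y": -0.12,"z": 0,"ax": 0,"ay": 0,"az": 0},
    {"gripper": -1,"x": 0,"y": -0.12,"z": 0,"ax": 0,"ay": 0,"az": 0}
  ]
}}

```text
t: 5.97
eef_pos: [0.4402, -0.0178, 0.182]
ee_rot: [-1.561, 0.197, -0.201]
contact_force: [0.1, -0.3, -0.4]
grip_width: 0.0
```

```bash
python3 -c "
from h import *
shift([.591,.2205,.18])"
```

```text
t 5.97 tcp [ 0.4402 -0.0178  0.182 ] grasp [ 0.4402 -0.0178  0.2007] down [ 0.002  0.    -1.   ] width 0.0 hold 0.0187 F [ 0.06 -0.3  -0.39]
tool shift [0.0861 0.0024 0.2685]
```

{"api": "jog_arm", "payload": {
  "series": [
    {"gripper": -1,"x": 0.012,"y": 0,"z": 0.038,"ax": 0,"ay": 0,"az": 0},
    {"gripper": -1,"x": 0.024,"y": 0,"z": 0.076,"ax": 0,"ay": 0,"az": 0},
    {"gripper": -1,"x": 0.037,"y": 0,"z": 0.114,"ax": 0,"ay": 0,"az": 0},
    {"gripper": -1,"x": 0.049,"y": 0,"z": 0.152,"ax": 0,"ay": 0,"az": 0},
    {"gripper": -1,"x": 0.061,"y": 0,"z": 0.19,"ax": 0,"ay": 0,"az": 0},
    {"gripper": -1,"x": 0.073,"y": 0,"z": 0.228,"ax": 0,"ay": 0,"az": 0},
    {"gripper": -1,"x": 0.082,"y": 0,"z": 0.255,"ax": 0,"ay": 0,"az": 0},
    {"gripper": -1,"x": 0.086,"y": 0,"z": 0.268,"ax": 0,"ay": 0,"az": 0}
  ]
}}

```text
t: 6.63
eef_pos: [0.5904, 0.2247, 0.1791]
ee_rot: [-1.561, 0.197, -0.194]
contact_force: [-0.4, 0.1, 0.8]
grip_width: 0.0003
```

```bash
python3 -c "
from h import *
shift([.591,.2205,.075])
d=snap('side','pics/s3.png')
def px(P):
    R=cv2.Rodrigues(np.array(d['rvec'],float))[0];c=R@np.array(P)+np.array(d['tvec']).ravel();q=c[:2]/c[2];q=q*(1+d['k1']*(q@q));K=np.array(d['K']);return q*[K[0,0],K[1,1]]+K[:2,2]
for P in ([.591,.2205,.012],[.591,.2205,.18]): print(px(P)-[190,80])
cv2.imwrite('pics/c4.png',cv2.resize(cv2.imread('pics/s3.png')[80:300,190:470],(560,440)))"
```

```text
t 6.63 tcp [0.5904 0.2247 0.1791] grasp [0.5904 0.2247 0.1978] down [-0.001  0.001 -1.   ] width 0.0003 hold 0.0187 F [-0.41  0.07  0.77]
tool shift [ 0.0018  0.1041 -0.004 ]
[ 73.67250908 162.88417977]
[70.25848458 77.87179561]
```

View pics/c4.png

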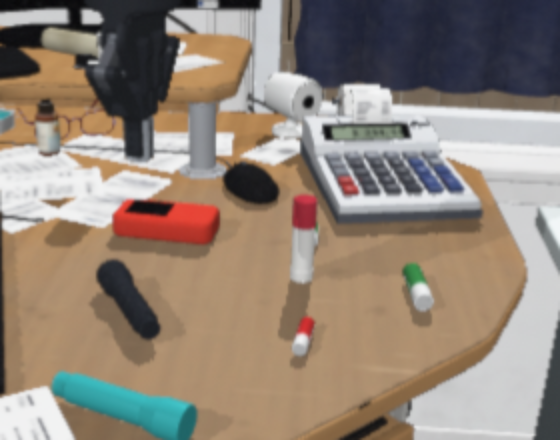

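The side view agrees: the tail point projects to crop (147,326), which is the near, narrow end of the torch at (147,325). The tips (140,155) are above it, and all objects are in place. Next I descend and hold.

{"api": "jog_arm", "payload": {
  "series": [
    {"gripper": -1,"x": 0,"y": 0.015,"z": 0,"ax": 0,"ay": 0,"az": 0},
    {"gripper": -1,"x": 0,"y": 0.035,"z": 0,"ax": 0,"ay": 0,"az": 0},
    {"gripper": -1,"x": 0,"y": 0.055,"z": 0,"ax": 0,"ay": 0,"az": 0},
    {"gripper": -1,"x": 0,"y": 0.07,"z": 0,"ax": 0,"ay": 0,"az": 0},
    {"gripper": -1,"x": 0,"y": 0.085,"z": 0,"ax": 0,"ay": 0,"az": 0},
    {"gripper": -1,"x": 0,"y": 0.095,"z": 0,"ax": 0,"ay": 0,"az": 0},
    {"gripper": -1,"x": 0,"y": 0.1,"z": 0,"ax": 0,"ay": 0,"az": 0},
    {"gripper": -1,"x": 0,"y": 0.1,"z": 0,"ax": 0,"ay": 0,"az": 0}
  ]
}}

```text
t: 7.35
eef_pos: [0.5889, 0.2191, 0.0796]
ee_rot: [-1.563, 0.202, -0.198]
contact_force: [-0.8, 0.3, -0.0]
grip_width: 0.0001
```

{"api": "jog_arm", "payload": {
  "series": [
    {"gripper": -1,"x": 0,"y": 0,"z": 0,"ax": 0,"ay": 0,"az": 0},
    {"gripper": -1,"x": 0,"y": 0,"z": 0,"ax": 0,"ay": 0,"az": 0},
    {"gripper": -1,"x": 0,"y": 0,"z": 0,"ax": 0,"ay": 0,"az": 0},
    {"gripper": -1,"x": 0,"y": 0,"z": 0,"ax": 0,"ay": 0,"az": 0},
    {"gripper": -1,"x": 0,"y": 0,"z": 0,"ax": 0,"ay": 0,"az": 0},
    {"gripper": -1,"x": 0,"y": 0,"z": 0,"ax": 0,"ay": 0,"az": 0},
    {"gripper": -1,"x": 0,"y": 0,"z": 0,"ax": 0,"ay": 0,"az": 0},
    {"gripper": -1,"x": 0,"y": 0,"z": 0,"ax": 0,"ay": 0,"az": 0}
  ]
}}

```text
t: 8.02
eef_pos: [0.5901, 0.2199, 0.0814]
ee_rot: [-1.562, 0.199, -0.199]
contact_force: [0.3, -0.2, -0.5]
grip_width: 0.0002
```

{"api": "jog_arm", "payload": {
  "series": [
    {"gripper": -1,"x": 0,"y": 0,"z": 0,"ax": 0,"ay": 0,"az": 0},
    {"gripper": -1,"x": 0,"y": 0,"z": 0,"ax": 0,"ay": 0,"az": 0},
    {"gripper": -1,"x": 0,"y": 0,"z": 0,"ax": 0,"ay": 0,"az": 0},
    {"gripper": -1,"x": 0,"y": 0,"z": 0,"ax": 0,"ay": 0,"az": 0},
    {"gripper": -1,"x": 0,"y": 0,"z": 0,"ax": 0,"ay": 0,"az": 0},
    {"gripper": -1,"x": 0,"y": 0,"z": 0,"ax": 0,"ay": 0,"az": 0},
    {"gripper": -1,"x": 0,"y": 0,"z": 0,"ax": 0,"ay": 0,"az": 0},
    {"gripper": -1,"x": 0,"y": 0,"z": 0,"ax": 0,"ay": 0,"az": 0}
  ]
}}

```text
t: 8.68
eef_pos: [0.5901, 0.2199, 0.0813]
ee_rot: [-1.562, 0.199, -0.199]
contact_force: [-0.5, 0.6, 0.4]
grip_width: 0.0001
```

{"api": "jog_arm", "payload": {
  "series": [
    {"gripper": -1,"x": 0,"y": 0,"z": 0,"ax": 0,"ay": 0,"az": 0},
    {"gripper": -1,"x": 0,"y": 0,"z": 0,"ax": 0,"ay": 0,"az": 0},
    {"gripper": -1,"x": 0,"y": 0,"z": 0,"ax": 0,"ay": 0,"az": 0},
    {"gripper": -1,"x": 0,"y": 0,"z": 0,"ax": 0,"ay": 0,"az": 0},
    {"gripper": -1,"x": 0,"y": 0,"z": 0,"ax": 0,"ay": 0,"az": 0},
    {"gripper": -1,"x": 0,"y": 0,"z": 0,"ax": 0,"ay": 0,"az": 0},
    {"gripper": -1,"x": 0,"y": 0,"z": 0,"ax": 0,"ay": 0,"az": 0},
    {"gripper": -1,"x": 0,"y": 0,"z": 0,"ax": 0,"ay": 0,"az": 0}
  ]
}}

```text
t: 9.35
eef_pos: [0.5901, 0.2199, 0.0813]
ee_rot: [-1.562, 0.199, -0.199]
contact_force: [-0.2, 0.0, 0.9]
grip_width: -0.0002
```

```bash
python3 -c "
from h import *
shift([.591,.2205,.077])
snap('side','pics/s4.png');snap('top','pics/t4.png')
a=cv2.imread('pics/t4.png')[90:260,260:460];b=cv2.imread('pics/s4.png')[130:300,200:400]
cv2.imwrite('pics/c5.png',cv2.resize(np.hstack([a,b]),(800,340)))"
```

```text
t 9.35 tcp [0.5901 0.2199 0.0813] grasp [0.5901 0.2199 0.1   ] down [ 0. -0. -1.] width -0.0002 hold 0.0187 F [-0.17  0.03  0.9 ]
tool shift [0.0007 0.0043 0.0008]
```

View pics/c5.png

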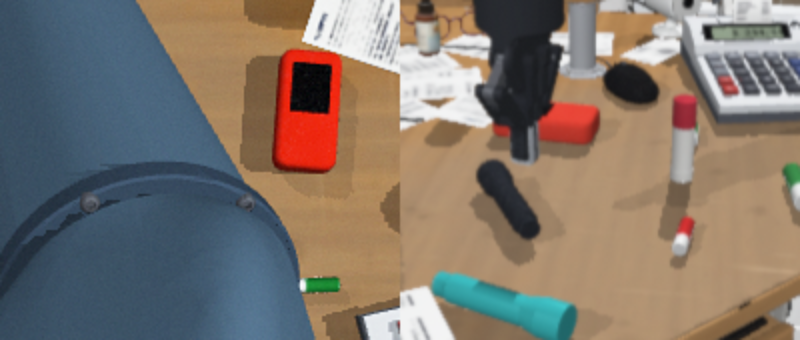

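The tips at (522,160) are over the tail (530,228), clear of the torch. Everything visible stands unmoved, and the grasp point is at (0.590,0.220,0.100). The hold lasted 2 s, so I'm handing in.

```bash
python3 -c "
from h import *
print(arm.sign_off())"
```

```text
the job is handed in; nothing more can be done
None
```

I pointed at the small green-and-white battery, raised the hand, crossed over and pointed at the tail of the torch. The job was handed in at about 9.5 s with the hand still pointing there; the hand-in reports no verdict.

- **Green battery:** I held over it for about 2.4 s with the fingers shut. The grasp point was about 2 mm off its measured middle and 8 cm above the desk, with the tips about 45 mm clear.
- **Raise and cross:** I lifted the hand 12 cm, to a grasp height of 20 cm, before crossing.
- **Torch tail:** I held there for about 2 s. The grasp point was about 1 mm off the measured tail point and 10.0 cm up, with the tips about 48 mm above the level of the lamp head's top.

**Last checks:** Force readings stayed within sensor noise, at most about 1.5 N per axis. That is coarser than the 0.5 N limit, so "touched nothing" rests on the clearances and pictures. In the last side view, the objects in frame looked unmoved. In the last top view the arm hid the torch, the red battery and the glue stick, so I judged those from the side view only. No check disagreed.

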